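Cap a sample flask and hold it down on the vortex mixer

ROBOT

A 6-joint arm with a two-finger parallel gripper is mounted at the origin on the work surface. World frame = base frame: x ahead of the robot, y to its left, z up, the work surface at z = 0. Lengths are in mm, angles in rad, forces in N, time in s.
With the tool pointing down it reaches from about 350 to 975 mm from the base axis. Payload 7.1 kg.
Tool frame: the origin (TCP) lies midway between the tips of the shut fingers; the grasp point (between the pads) lies 19 mm behind it (ctrl.hold_point_z is the distance from the TCP to the grasp point, in mm); x points along the fingers, y is the direction in which the jaws open and shut, and the axes are right-handed (so a half turn about x gives the same grasp; the last joint's range is limited). The gripper opens to 88 mm and grips with 3 to 60 N. Pads are 20 mm wide; open, the fingers measure 115 mm over their backs; the gripper's body (75 mm by 178 mm) begins 61 mm behind the grasp point.
Start: joints at [-1.29, 0.423, 1.63, -0, 1.089, -0.019], TCP at [184.599, -597.1, 201.375] pointing down, gripper open.
Joint ranges: [-3, 3], [-0.9, 2.11], [0.09, 2.58], [-1.31, 4.45], [0.11, 2.69], [-2.54, 2.54]. Speed limits (rad/s): [2.39, 2.39, 3.01, 3.14, 3.14, 3.14].

INTERFACE

Orientations are given as a rotation vector (axis times angle).
In Python, from workcell import ctrl, get_image, calibration gives the robot as it stands.
- The arm moves only by the tool move_arm, never from a script. Its argument "rows" is a list of rows, each a list of 5 numbers: the shift along the world's x, y, z in mm, then the turn about the world's z in rad, then the closure, from -1 (fully open) to 1 (shut). In form: [[tx, ty, tz, roll, jaw], ...]. A call has 1 to 12 rows; each row is the pose to reach, as a shift and turn from the pose measured when the call began; what a row does not reach only later rows make up. A row lasts 1/8 s, in which the tool goes at most 62.5 mm and 10.7 degrees, less where a joint would pass 70% of its speed; a pose out of reach is approached as far as the arm can. A call with a gripper value outside its range is refused whole. The fingers move at their own pace and stop on an object; the grip force is fixed at half the most. Time passes only in rows, so rows that repeat a pose let the fingers close. It gives the time, the measured TCP pose, the force and the opening at its end, in the units of the state.
- ctrl.get_obs(): the state, without advancing time (a new reading comes with each control period).
- get_image(name): name is "side" or "top" or "wrist"; returns the picture (384x512x3 uint8, blue, green, red); there is no depth.
- calibration(name): a dict with "fx", "fy", "cx", "cy" (pixels), "view" (4x4, takes a point from world to camera coordinates); the wrist camera has in their place "T_tool_cam" (4x4, takes a point from camera to tool coordinates, whose origin is the TCP and whose axes are the tool frame's). Camera axes: x right, y up, looking along -z (the intrinsics and any distortion apply to the point x, -y, -z); pixel columns grow to the right and rows downward; lengths in mm; the calibration is good to about 2 mm. A picture is of the moment at which its call begins: read the wrist's pose just before it. calibration takes no time and is no camera call.
- ctrl.close_job(): hands the job in, once; it reports no verdict.
The state is a dict: "t": time; "qpos": joint angles; "qvel": joint speeds; "joint_torque": joint torques, N m; "ee_pos": TCP position; "orientation": TCP orientation; "ft_force": force on the tool from outside, world axes, zero at the start; "moment": the same for the moment, N m; "width": finger opening in mm.
Only numpy, scipy, OpenCV 4.12 (cv2) and the standard library are available. Lean on these libraries where they do the work, as an engineer would, in place of code of your own. Each camera call takes 0.05 s, during which the arm holds its last target.

TASK

Put the black stopper cap into the mouth of the round amber flask where the flask stands, so that the cap sits fully home and level, and let go of it. Then lift the capped flask over, keeping it upright, set it in the rubber ring on top of the vortex mixer and press it straight down, without leaning hard on the glass, until the sprung ring is fully down. Finish while still holding the flask down there, cap in place, and leave the stones, caliper and jar alone.

Things in the scene. Friction and masses are not known exactly. Their poses are not given: they have to be found in the camera images.
- flask_mid (a point): half-way up the loose round amber glass flask (53 mm above its foot), which stands upright on the table; z up. 106 mm high, flat foot 52 mm across, ball body 80 mm across (ball centre 30 mm above foot), straight neck 42 mm outside diameter from 66 to 106 mm above the foot, free to grip below the cap; open mouth, bore 36 mm, 40 mm deep. 0.15 to 0.29 kg.
- cap_head (a point): centre of the head of the loose black stopper cap (40 g), upright on the table; z up. Ribbed head 40 mm across, 18 mm high, on a plug 30 mm across, 14 mm long, nose tapered. It stands on its plug, head 14 to 32 mm above the table; this point is 9 mm above the head's underside. Fully home, the head's underside rests on the flask's rim and this point is 62 mm above flask_mid.
- mixer: the vortex mixer, fixed on the table: grey housing about 150 x 124 mm, 101 mm high, with a sloping panel (knob, rocker switch) on its own -x side; origin under the housing on the table. On top, on a vertical sprung shaft with a coil spring, an aluminium disc carries a black rubber ring (the cradle), its axis 20 mm towards the mixer's +x from the origin.
- cradle (a point): centre of the mixer's black rubber ring, 142 mm above the table when not pressed; moves down with the ring. Ring 76 mm outside, 60 mm inside diameter, 8 mm thick. The flask's ball body rests in it with the flask's foot 2.5 mm below this point (flask_mid 50.5 mm above it), clear of the disc underneath.
- mixer_head (a joint): how far the sprung ring is pressed down: 0 at the top, 0.012 m fully down on its stop. The spring carries the standing flask without sinking; from there it takes about 3 N to start it moving and about 11 N to reach the stop.
- core_stone: loose grey stone, about 62 x 85 x 50 mm, origin under it: leave alone
- dark_flake: loose dark flat stone, about 55 x 115 x 26 mm, origin under it: leave alone
- green_stone: loose grey-green stone, about 90 x 120 x 60 mm, origin under it: leave alone
- tan_slab: loose tan stone, about 75 x 130 x 45 mm, origin under it: leave alone
- caliper: loose steel caliper lying flat, 220 mm long (its own x), about 14 mm high, origin under it: leave alone
- jar: loose small glass jar with its white lid on, 48 mm across, 70 mm high, origin under it: leave alone
Things that resemble listed ones, but are neither listed nor needed, are in the scene too. What is shaped like the part that bears cap_head but blue or purple is not meant.

How it is judged (in metres and radians):
On the way, in this order (a step that is already met when the one before it is completed fails the run):
1. the cap is fully home and level on the flask and let go, the flask still standing on the table (distance between cap_head and flask_mid below 0.0645 m and z of cap_head in the frame of flask_mid above 0.059 m and angle between the z axis of cap_head and the z axis of flask_mid, either way round below 0.08 rad and contact force between the fingers and cap below 0.2 N and height (world z) of flask_mid below 0.057 m and angle between flask_mid's own z axis and vertical below 0.1 rad), for 0.2 s.
2. the capped flask is set in the mixer's ring (distance between cap_head and flask_mid below 0.0645 m and horizontal distance between flask_mid and cradle below 0.008 m and z of flask_mid in the frame of cradle below 0.054 m), for 0.1 s.
At the end, for the whole second after the job is handed in: Still held by the robot, the flask presses the ring at least 9.5 mm of its 12 mm down with more than 4 N; it is centred within 8 mm, upright within 0.12 rad and at rest, gripper touching flask or cap; the cap is home (2.5 mm) and level (0.08 rad) on it (all of step 2 and value of joint mixer_head above 0.0095 m and z of flask_mid in the frame of cradle above 0.046 m and angle between flask_mid's own z axis and vertical below 0.12 rad and contact force between flask and mixer above 4 N and (contact force between the fingers and flask above 1 N or contact force between the fingers and cap above 1 N) and z of cap_head in the frame of flask_mid above 0.059 m and angle between the z axis of cap_head and the z axis of flask_mid, either way round below 0.08 rad and linear speed of flask below 0.03 m/s); the arm keeps its last pose, push and grip.
It fails at once if the flask was tipped by more than 0.5 rad (angle between flask_mid's own z axis and vertical above 0.5 rad).
It fails at once if the flask was pressed on the mixer with more than 50 N (contact force between flask and mixer above 50 N).
It fails at once if a stone, the caliper or the jar was moved by more than 40 mm (distance of any of core_stone, dark_flake, green_stone, tan_slab, caliper, jar from where it was at the start of the episode above 0.04 m).
It also fails if it takes over 64 s, if anything falls off the work surface, if the arm or the gripper's body presses on something with over 40 N, if the wrist force passes 120 N, or if a joint passes its speed limit or range.

## Working session

There is one attempt and no reset: what is moved stays moved. The work goes in short steps, Python scripts to look and compute and a tool call to move; the robot and the scene stay as the last step left them, time stands still between calls to the robot, and variables do not carry over. Pictures are saved under pics/ and viewed, and the job is handed in when it is done.

Besides the shell and the picture viewer there is one more tool, called after ">>>" by a JSON object that holds its "name" and its "arguments". move_arm: Moves the arm, as the interface text tells. Its arguments: {"type":"object","properties":{"rows":{"type":"array"}},"required":["rows"]}

```bash
mkdir -p pics; ls; python3 - <<'E'
from workcell import ctrl,get_image,calibration
import cv2
for n in ("side","top","wrist"):
    cv2.imwrite(f"pics/{n}0.png",get_image(n)); 
    c=calibration(n); print(n,{k:(v if not hasattr(v,'tolist') else v.tolist()) for k,v in c.items()})
print(ctrl.get_obs(),ctrl.hold_point_z)
E
```

```text
pics
side {'fx': 420.2250543517824, 'fy': 420.2250543517824, 'cx': 255.54044417277376, 'cy': 192.16174541789093, 'view': [[0.9622548456799948, -0.2720894296725078, -0.0057405771364363554, -590.998013301129], [0.1668748849266856, 0.5732342001628744, 0.8022190003635761, -191.25460583759534], [-0.21498461513809639, -0.7728970785454679, 0.5970022790825892, -1138.6275826886574], [0.0, 0.0, 0.0, 1.0]]}
top {'fx': 474.3973065637799, 'fy': 474.3973065637799, 'cx': 261.11457340549407, 'cy': 187.51646347078565, 'view': [[0.014821087083111585, -0.9998629451544578, -0.007377417212606791, 4.194769596660936], [0.980926994793627, 0.013109469548700648, 0.19393393899288408, -608.9043462755003], [-0.19381064538053328, -0.010111019493885555, 0.9809868505856616, -1280.3236276038097], [0.0, 0.0, 0.0, 1.0]]}
wrist {'fx': 268.5604667416294, 'fy': 268.5604667416294, 'cx': 255.01178591541787, 'cy': 190.70010314232908, 'T_tool_cam': [[-0.0008317746764849496, 0.2561207056154478, -0.9666444497879924, -183.36854504685758], [0.9999996473904935, 0.0003248057764451335, -0.0007744159692908229, -0.8777885942691244], [0.00011562773656522256, -0.9666447530795633, -0.25612088547007206, -69.92098978902558], [0.0, 0.0, 0.0, 1.0]]}
{'t': 0.15, 'qpos': array([-1.29000980e+00,  4.23685647e-01,  1.63050266e+00,  3.19011043e-05,
        1.08861576e+00, -1.89869900e-02]), 'qvel': array([-1.06323945e-03, -1.47254910e-03, -1.58751002e-03,  1.66713812e-03,
        5.15563158e-05,  1.65709158e-03]), 'joint_torque': array([-9.98777432e-04, -5.44985497e+01, -2.73919487e+01,  6.43994263e-02,
        2.05118739e-02, -9.60259558e-05]), 'ee_pos': array([ 184.4778468 , -596.66941999,  200.77222009]), 'orientation': array([ 2.06050484,  0.31243638, -2.06077599]), 'ft_force': array([ 0.52973795, -0.17393697,  0.07348155]), 'moment': array([-0.00989469,  0.01975724,  0.0568796 ]), 'width': 87.77260476058414} 18.700000000000003
```

View pics/side0.png

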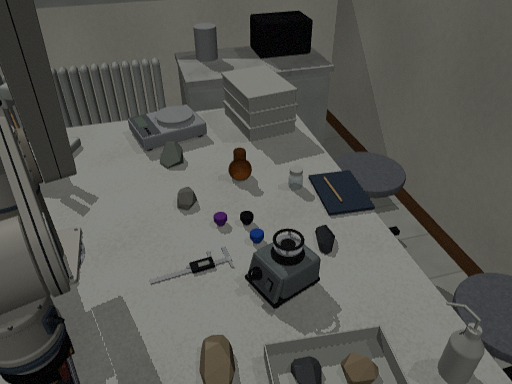

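View pics/top0.png

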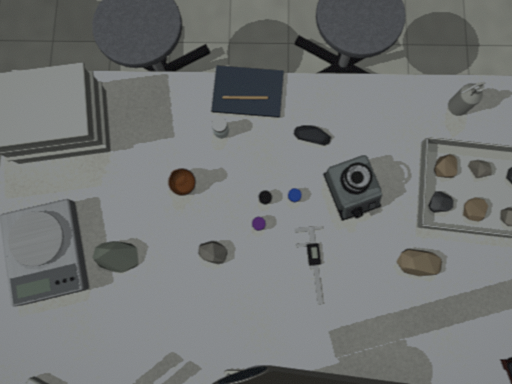

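View pics/wrist0.png

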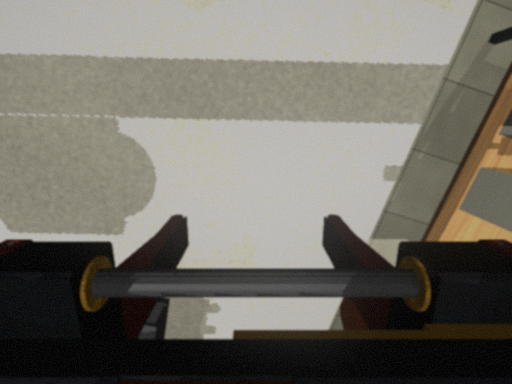

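Candidates for the cap: black at top (265,197) / side (246,218); blue at top (295,195) / side (257,235); purple at top (259,224) / side (220,218). By the description I choose the black one. I'll check it in enlarged crops.

```bash
python3 - <<'E'
import cv2
s=cv2.imread("pics/side0.png");t=cv2.imread("pics/top0.png")
def crop(im,x,y,w,h,k): return cv2.resize(im[y:y+h,x:x+w],None,fx=k,fy=k,interpolation=cv2.INTER_CUBIC)
cv2.imwrite("pics/c1.png",crop(s,200,140,130,100,6))
cv2.imwrite("pics/c1b.png",crop(s,220,200,120,100,6))
cv2.imwrite("pics/c2.png",crop(t,150,150,130,90,6))
cv2.imwrite("pics/c3.png",crop(t,310,140,100,90,6))
E
```

```text
(no output)
```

View pics/c1.png

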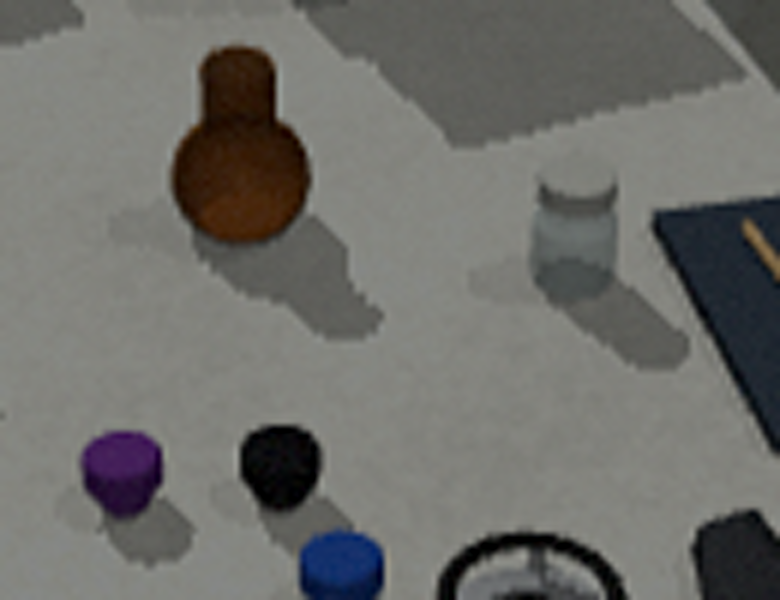

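View pics/c1b.png

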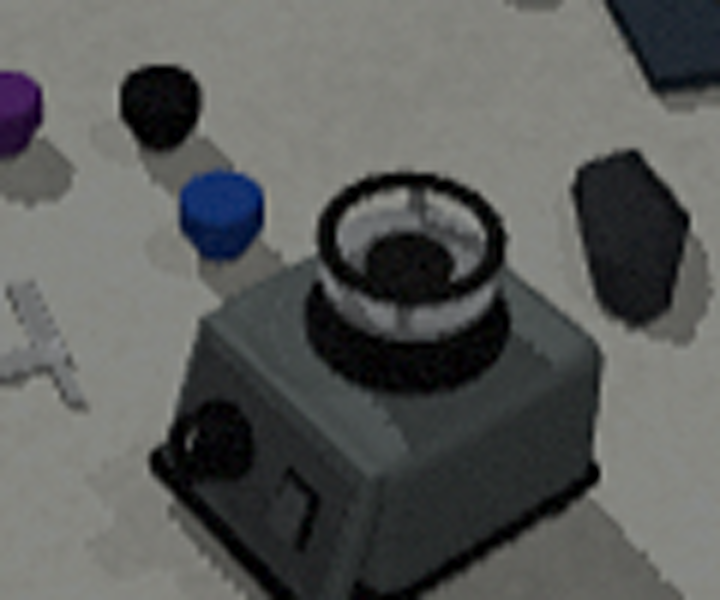

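View pics/c2.png

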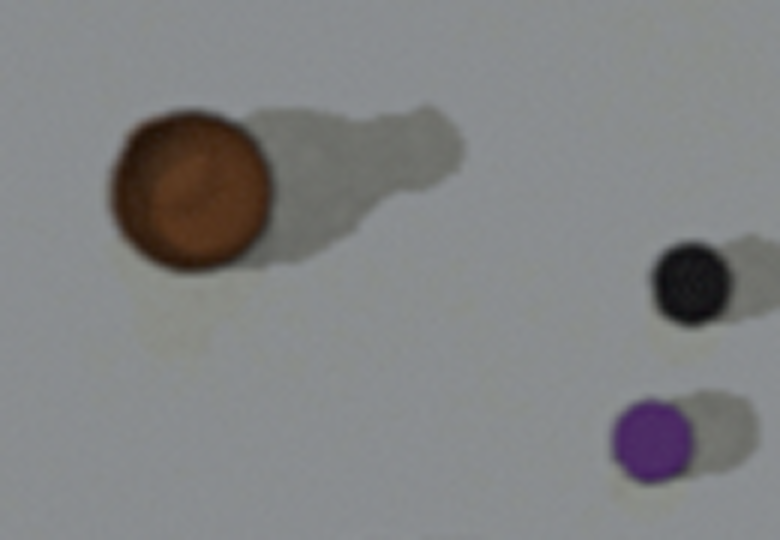

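View pics/c3.png

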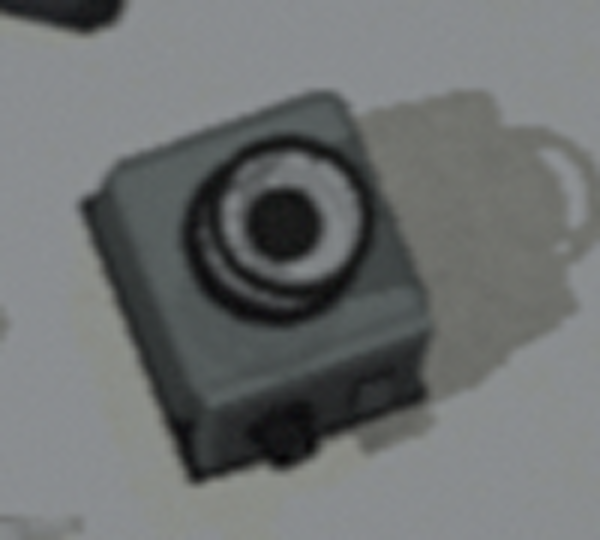

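The black cap stands on its plug with its head up. In the side picture its top face is at crop (281,449), which is (246.4,214.4). In the top picture it is at (264.9,196.9). The flask ball is at side (239.8,168.7) / top (181.5,181.3). The ring is at side (288,238) / top (358.5,175.5).

```bash
cat > h.py <<'E'
import numpy as np, cv2
from scipy.spatial.transform import Rotation as R
from workcell import ctrl,get_image,calibration
F=np.diag([1,-1,-1.])
def ray(c,uv,T=None):
    d=np.array([(uv[0]-c['cx'])/c['fx'],(uv[1]-c['cy'])/c['fy'],1.])
    d=F@d
    V=np.array(c['view']) if T is None else np.linalg.inv(T)
    Rt=V[:3,:3].T
    return -Rt@V[:3,3], Rt@d/np.linalg.norm(d)
def tri(rays):
    A=np.zeros((3,3));b=np.zeros(3)
    for o,d in rays:
        P=np.eye(3)-np.outer(d,d);A+=P;b+=P@o
    p=np.linalg.solve(A,b)
    return p,[np.linalg.norm((np.eye(3)-np.outer(d,d))@(p-o)) for o,d in rays]
def atz(r,z): o,d=r; return o+d*(z-o[2])/d[2]
def proj(c,p,T=None):
    V=np.array(c['view']) if T is None else np.linalg.inv(T)
    q=F@(V[:3,:3]@np.asarray(p,float)+V[:3,3])
    return np.array([c['cx']+c['fx']*q[0]/q[2],c['cy']+c['fy']*q[1]/q[2]])
def wristT(o=None):
    o=o or ctrl.get_obs()
    T=np.eye(4);T[:3,:3]=R.from_rotvec(o['orientation']).as_matrix();T[:3,3]=o['ee_pos']
    return T@np.array(calibration('wrist')['T_tool_cam'])
E
python3 - <<'E'
from h import *
s,t=calibration('side'),calibration('top')
print("tool axes\n",R.from_rotvec(ctrl.get_obs()['orientation']).as_matrix().round(3))
np.set_printoptions(precision=1,suppress=True)
c1=lambda u,v:(200+u/6-.4,140+v/6-.4)
c1b=lambda u,v:(220+u/6-.4,200+v/6-.4)
c2=lambda u,v:(150+u/6-.4,150+v/6-.4)
c3=lambda u,v:(310+u/6-.4,140+v/6-.4)
for n,a,b,z in (("ball",c1(241.5,175),c2(191.5,190.5),30),("captop",c1(281,449),c2(692,284),32),("ringtop",c1b(412,230),c3(294,215),146)):
    ra,rb=ray(s,a),ray(t,b)
    print(n,tri([ra,rb]),atz(ra,z),atz(rb,z))
print(atz(ray(s,c1(238,67)),106))
# housing edges in top: base corners
for q in ((95,205),(195,475),(425,395)): print(atz(ray(t,c3(*q)),0))
for q in ((125,160),(335,95),(425,320),(205,408)): print(atz(ray(t,c3(*q)),101))
E
```

```text
tool axes
 [[-0.     0.295 -0.955]
 [ 0.001 -0.955 -0.295]
 [-1.    -0.001 -0.   ]]
ball (array([628.1, 243.4,  34.1]), [np.float64(0.8095567701346147), np.float64(0.8095567701349723)]) [628.7 249.3  30. ] [629.8 244.1  30. ]
captop (array([586.7,   1.7,  32.8]), [np.float64(0.048873507123707055), np.float64(0.0488735071239067)]) [587.    2.6  32. ] [586.8   1.7  32. ]
ringtop (array([ 626.8, -245.2,  148.3]), [np.float64(0.4896212220624717), np.float64(0.48962122206208913)]) [ 627.2 -243.   146. ] [ 627.8 -245.8  146. ]
[627.2 242.9 106. ]
[ 664.7 -176.8    0. ]
[ 531.  -223.7    0. ]
[ 571.8 -336.4    0. ]
[ 662.9 -177.9  101. ]
[ 695. -275.  101.]
[ 589.9 -312.9  101. ]
[ 548.1 -212.4  101. ]
```

Positions: cap (587,2, top at 32.8), flask (628.5,243.5) and ring (627,-245, top at 148). All three match the given heights and lie within reach. I'll move above the cap with the jaws diagonal, clear of the blue and purple ones.

>>> {"name": "move_arm", "arguments": {"rows": [[33, 50, 5, 0.05, -1], [67, 100, 10, 0.1, -1], [100, 150, 10, 0.15, -1], [134, 200, 10, 0.2, -1], [168, 250, 10, 0.25, -1], [201, 300, 10, 0.3, -1], [235, 350, 10, 0.35, -1], [268, 400, 10, 0.4, -1], [302, 450, 0, 0.45, -1], [335, 500, -20, 0.485, -1], [369, 550, -40, 0.485, -1], [402, 598, -60, 0.485, -1]]}}

```text
t: 1.65
ee_pos: [586.9, 2.4, 140.4]
orientation: [1.76, 0.73, -1.761]
ft_force: [0.4, -0.9, -0.4]
width: 87.8
```

```bash
python3 - <<'E'
from h import *
o=ctrl.get_obs();T=wristT(o);im=get_image('wrist')
np.save('T1.npy',T);cv2.imwrite('pics/w1.png',im)
print(o['t'],o['ee_pos'],o['orientation'],o['ft_force'],R.from_rotvec(o['orientation']).as_matrix().round(3))
print(proj(calibration('wrist'),[587,2,32],T))
E
```

```text
1.65 [586.85299857   2.43984553 140.40372119] [ 1.76018711  0.72979704 -1.76081909] [ 0.4240968  -0.89436995 -0.35596782] [[-0.001  0.707 -0.707]
 [ 0.001 -0.707 -0.707]
 [-1.    -0.001 -0.   ]]
[255.92943886 184.72949461]
```

View pics/w1.png

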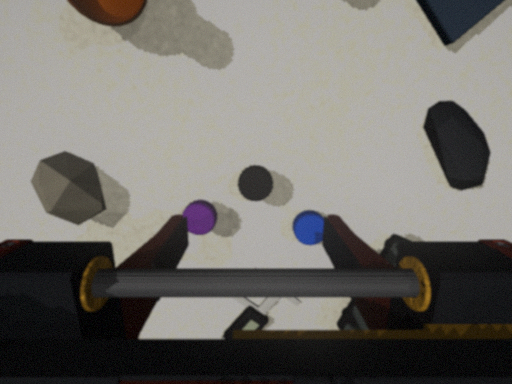

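The picture shows the black cap at about (256,182), against a predicted (255.9,184.7). Purple is at (200,217) and blue at (309,228). I'll measure it in a crop.

```bash
python3 - <<'E'
import cv2
im=cv2.imread('pics/w1.png')[150:215,215:300]
im=cv2.convertScaleAbs(im,alpha=2.2)
cv2.imwrite('pics/w1c.png',cv2.resize(im,None,fx=8,fy=8,interpolation=cv2.INTER_CUBIC))
E
```

```text
(no output)
```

View pics/w1c.png

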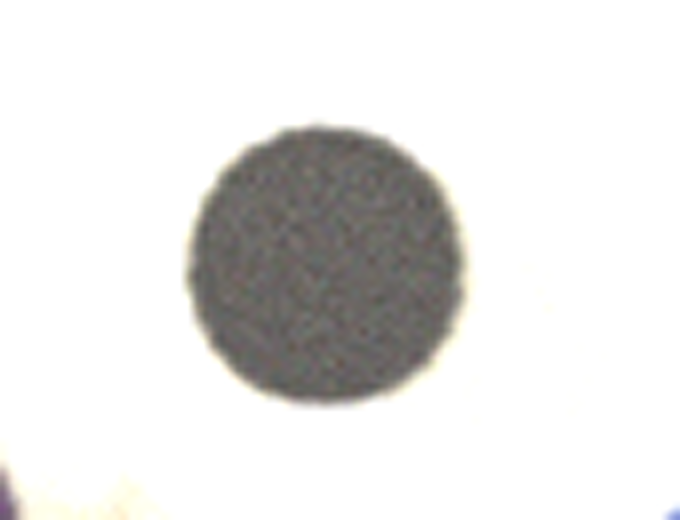

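The cap centre is at (255.3,182.6) in the wrist view.

```bash
python3 - <<'E'
from h import *
T=np.load('T1.npy');w=calibration('wrist')
np.set_printoptions(precision=1,suppress=True)
print(atz(ray(w,(255.3,182.6),T),32))
t=calibration('top');s=calibration('side')
print(tri([ray(w,(255.3,182.6),T),ray(t,(264.9,196.9)),ray(s,(246.4,214.4))]))
E
```

```text
[588.2   4.2  32. ]
(array([587.4,   3.1,  31.1]), [np.float64(1.1705238154329882), np.float64(1.3430021380471184), np.float64(0.5621059665141139)])
```

The cap is at (587.5,3,32). I'll lower the fingertips to z about 17, so they stay above the head's underside and clear the flask neck later, then close.

>>> {"name": "move_arm", "arguments": {"rows": [[0.6, 0.6, -40, 0, -1], [0.6, 0.6, -80, 0, -1], [0.6, 0.6, -110, 0, -1], [0.6, 0.6, -124, 0, -1], [0.6, 0.6, -124, 0, -1], [0.6, 0.6, -124, 0, 1], [0.6, 0.6, -124, 0, 1], [0.6, 0.6, -124, 0, 1], [0.6, 0.6, -124, 0, 1], [0.6, 0.6, -124, 0, 1], [0.6, 0.6, -124, 0, 1], [0.6, 0.6, -124, 0, 1]]}}

```text
t: 3.2
ee_pos: [589.9, 8.1, 14.0]
orientation: [1.76, 0.734, -1.759]
ft_force: [-0.8, -0.3, 0.2]
width: 21.3
```

```bash
python3 - <<'E'
from h import *
im=get_image('wrist');s=get_image('side')
cv2.imwrite('pics/w2.png',im)
cv2.imwrite('pics/s2.png',cv2.resize(s[150:260,180:320],None,fx=5,fy=5,interpolation=cv2.INTER_CUBIC))
o=ctrl.get_obs();print(o['ee_pos'],o['width'],o['qvel'],o['qpos'],o['ft_force'])
E
```

```text
[589.9009013    8.05622925  14.00055108] 13.30768425240574 [ 0.00031253  0.00053266 -0.00141738 -0.00052256 -0.00050358  0.0017772 ] [-0.00817565  0.63786419  1.79992952  0.00456677  0.70441643  0.7720444 ] [ 0.39411116 -0.4795856  -0.14599619]
```

View pics/w2.png

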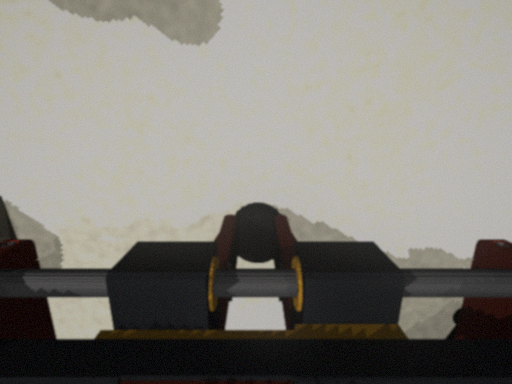

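View pics/s2.png

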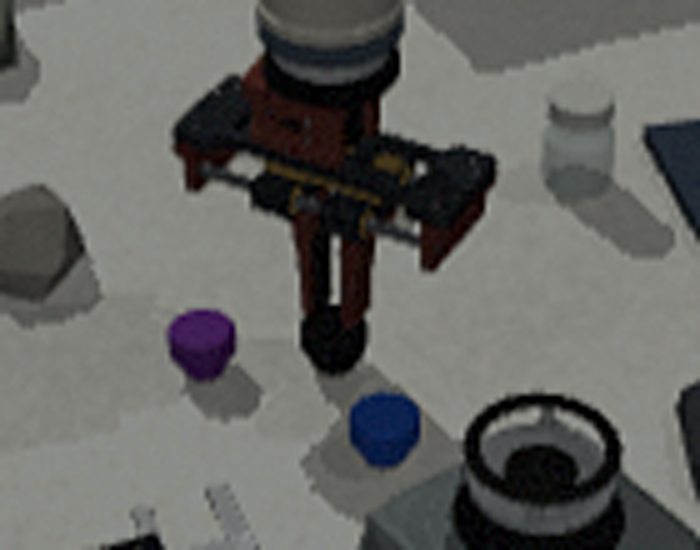

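```bash
python3 - <<'E'
from h import *
o=ctrl.get_obs();T=wristT(o);w=calibration('wrist');s=calibration('side');p=o['ee_pos']
print(o['width'],p)
for n,q in(('tcp',p),('gp',p+[0,0,19]),('gp+30',p+[0,0,50]),('cap',[587.5,3,32]),('capb',[587.5,3,0])):
    print(n,proj(w,q,T),(proj(s,q)-[180,150])*5)
im=cv2.imread('pics/w2.png')[180:300,190:330]
cv2.imwrite('pics/w2c.png',cv2.resize(cv2.convertScaleAbs(im,alpha=2.5),None,fx=5,fy=5,interpolation=cv2.INTER_CUBIC))
E
```

```text
13.30768425240574 [589.9009013    8.05622925  14.00055108]
tcp [255.82031929 219.48678146] [335.06585258 338.81621044]
gp [255.85525911 229.82881258] [334.49651262 314.39578835]
gp+30 [255.93102588 252.2554359 ] [333.5451094  273.58771253]
cap [258.64820317 236.5890627 ] [332.800525  321.6181989]
capb [258.18228356 219.40881266] [333.78200381 362.51076334]
```

View pics/w2c.png

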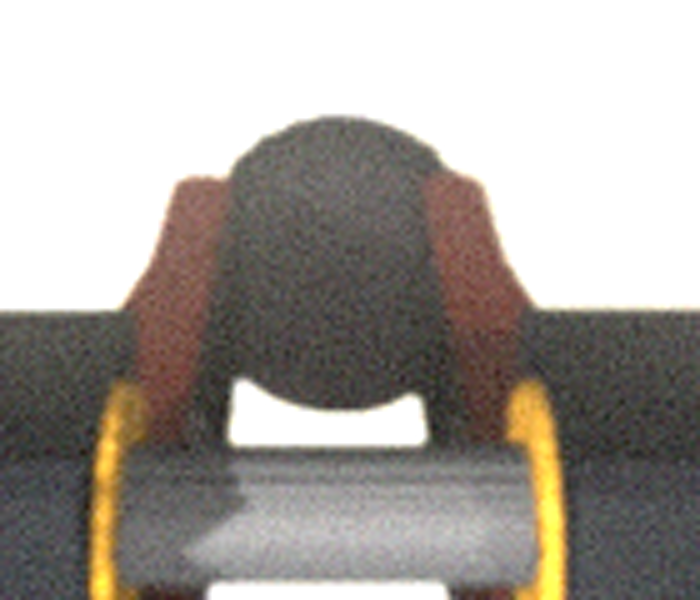

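```bash
python3 - <<'E'
from h import *
im=get_image('wrist');s=get_image('side');t=get_image('top')
o=ctrl.get_obs();print(o['ee_pos'],o['width'],o['ft_force'],o['t'])
f=lambda a,k=5:cv2.resize(cv2.convertScaleAbs(a,alpha=2),None,fx=k,fy=k,interpolation=cv2.INTER_CUBIC)
cv2.imwrite('pics/w3.png',f(im[180:300,190:330]))
cv2.imwrite('pics/s3.png',f(s[180:240,210:290],9))
E
```

```text
[589.95348755   8.02148956  14.03511636] 1.940895907739432 [ 0.13793433  0.06655394 -0.11298771] 3.45
```

View pics/w3.png

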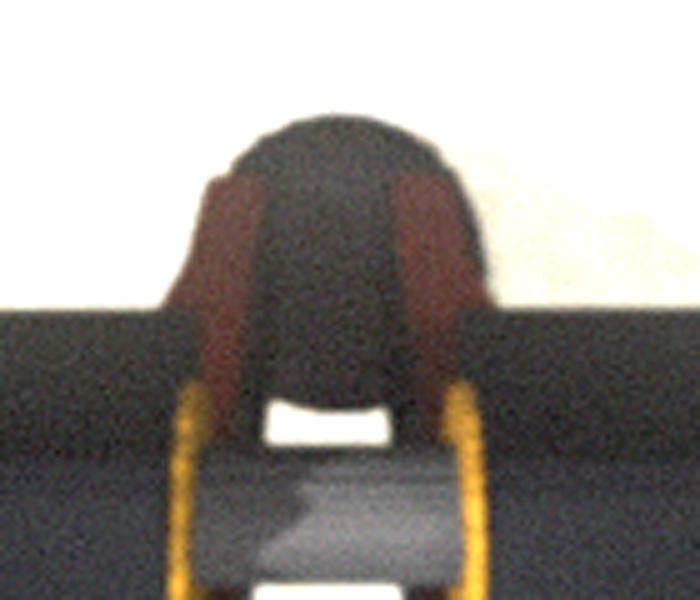

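View pics/s3.png

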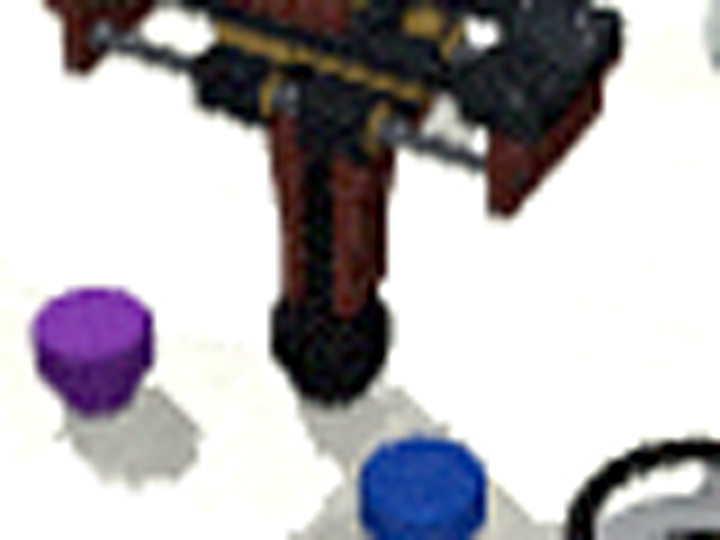

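The fingers closed to about 2 mm over the cap's top face without touching it, although the reported TCP z is 14. Both pictures show the tips in front of the cap disc (wrist tips at about (238,216) and (271,216)). I need to check the reported pose against the pictures.

```bash
python3 - <<'E'
from h import *
np.set_printoptions(precision=1,suppress=True)
a=cv2.imread('pics/w1.png');s=cv2.imread('pics/side0.png')
print(proj(calibration('side'),[0,0,0]))
t=cv2.imread('pics/top0.png')
def cen(im,lo,hi,box):
    x,y,w,h=box; m=cv2.inRange(cv2.cvtColor(im[y:y+h,x:x+w],cv2.COLOR_BGR2HSV),lo,hi)
    mm=cv2.moments(m,True);xs,ys=np.nonzero(m.T);return (x+mm['m10']/mm['m00'],y+mm['m01']/mm['m00'],xs.min()+x,xs.max()+x,ys.min()+y,ys.max()+y,mm['m00'])
for n,lo,hi in(('purple',(130,80,30),(160,255,255)),('blue',(105,120,40),(125,255,255))):
    print(n,'w',cen(a,lo,hi,(170,160,160,90)),'\n t',cen(t,lo,hi,(240,180,70,60)),'\n s',cen(s,lo,hi,(205,200,70,50)))
tt=get_image('top');cv2.imwrite('pics/t3.png',cv2.resize(cv2.convertScaleAbs(tt[100:384,150:350],alpha=1.5),None,fx=2,fy=2))
E
```

```text
[ 37.4 262.7]
purple w (199.09862671660426, 217.68414481897628, np.int64(183), np.int64(215), np.int64(202), np.int64(233), 801.0) 
 t (258.4186046511628, 223.09302325581396, np.int64(252), np.int64(264), np.int64(217), np.int64(229), 129.0) 
 s (220.09722222222223, 218.06944444444446, np.int64(214), np.int64(226), np.int64(212), np.int64(225), 144.0)
blue w (308.9552795031056, 227.63975155279502, np.int64(294), np.int64(323), np.int64(212), np.int64(244), 805.0) 
 t (294.408, 194.792, np.int64(289), np.int64(300), np.int64(189), np.int64(201), 125.0) 
 s (256.3963414634146, 235.03658536585365, np.int64(250), np.int64(263), np.int64(228), np.int64(242), 164.0)
```

View pics/t3.png

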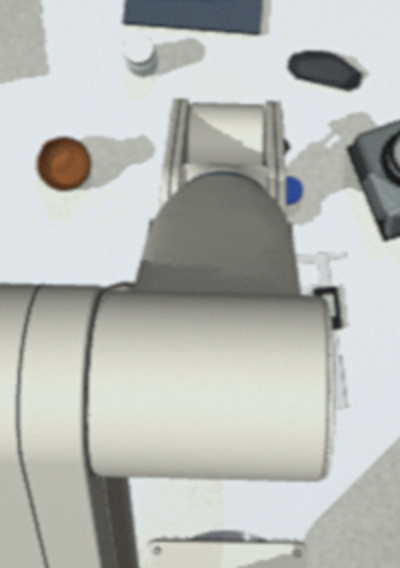

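```bash
python3 - <<'E'
from h import *
from scipy.optimize import least_squares
np.set_printoptions(precision=2,suppress=True)
t,s,w=map(calibration,('top','side','wrist'))
P=[atz(ray(t,u),32) for u in((264.9,196.9),(258.4,223.1),(294.4,194.8))]
print(P)
U=np.array([(255.3,182.6),(199.1,217.5),(309,227.5)])
T=np.load('T1.npy')
def f(x):
    Q=T.copy();Q[:3,3]+=x
    return np.concatenate([proj(w,p,Q)-u for p,u in zip(P,U)])
print(f(np.zeros(3)));r=least_squares(f,np.zeros(3));print(r.x,r.fun)
def g(x):
    Q=T.copy();Q[:3,3]+=x[:3];Q[:3,:3]=R.from_rotvec([0,0,x[3]]).as_matrix()@T[:3,:3]
    return np.concatenate([proj(w,p,Q)-u for p,u in zip(P,U)])
r=least_squares(g,np.zeros(4));print(r.x,r.fun)
# w3 disc
o=ctrl.get_obs();T3=wristT(o)
def disc(x):
    Q=T3.copy();Q[2,3]+=x[0]
    th=np.linspace(0,6.283,200)
    c=np.array([proj(w,[x[1]+20*np.cos(k),x[2]+20*np.sin(k),32],Q) for k in th])
    return np.array([c[:,1].min()-202.8,c[:,1].max()-261.8,c[:,0].max()-288])
r=least_squares(disc,[0,587,3]);print(r.x,r.fun)
E
```

```text
[array([586.92,   1.78,  32.  ]), array([511.07,  19.25,  32.  ]), array([594.19, -82.9 ,  32.  ])]
[ 0.71  2.31 -0.13  2.11  2.57  2.88]
[ 0.53 -1.2   7.32] [-0.38  0.41  0.07 -0.49  0.32  0.07]
[ 0.65 -1.31  7.32 -0.  ] [-0.42  0.41  0.09 -0.41  0.36 -0.01]
[ -9.02 590.83   8.73] [ 0.  0. -0.]
```

>>> {"name": "move_arm", "arguments": {"rows": [[0, 0, 10, 0, 1], [0, 0, 25, 0, 1], [0, 0, 40, 0, 1], [0, 0, 50, 0, 1], [0, 0, 50, 0, 1]]}}

```text
t: 4.12
ee_pos: [590.7, 8.0, 65.3]
orientation: [1.762, 0.733, -1.757]
ft_force: [-0.2, 0.6, -0.6]
width: 0.5
```

```bash
python3 - <<'E'
from h import *
o=ctrl.get_obs();print(o['t'],o['ee_pos'],o['width'],o['orientation'])
np.save('T4.npy',wristT(o))
im=get_image('wrist');s=get_image('side')
f=lambda a,k=5:cv2.resize(cv2.convertScaleAbs(a,alpha=2),None,fx=k,fy=k,interpolation=cv2.INTER_CUBIC)
cv2.imwrite('pics/w4.png',f(im[150:300,170:350],4))
cv2.imwrite('pics/s4.png',f(s[160:240,210:290],7))
E
```

```text
4.125 [590.699121     8.04595252  65.32853459] 0.48719919300412673 [ 1.76204127  0.73257046 -1.7569679 ]
```

View pics/w4.png

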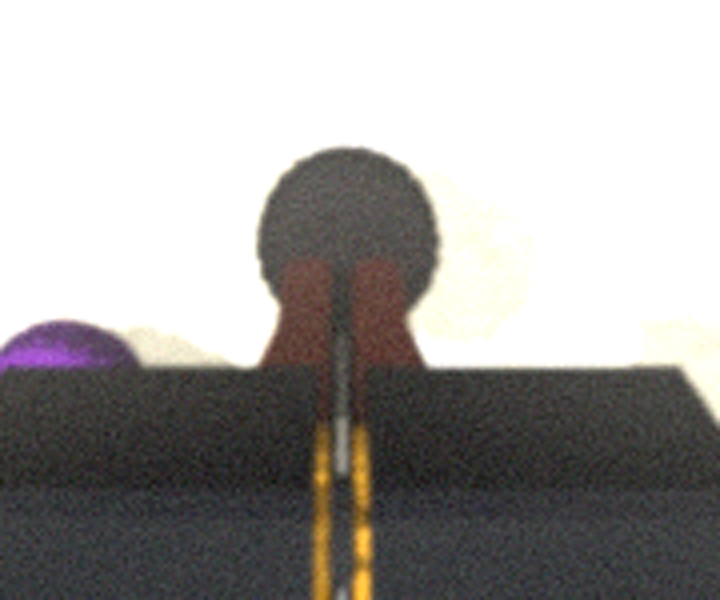

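View pics/s4.png

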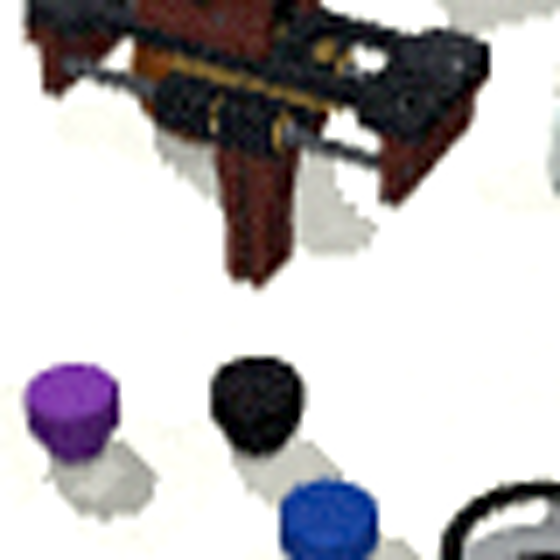

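```bash
python3 - <<'E'
from h import *
from scipy.optimize import least_squares
np.set_printoptions(precision=2,suppress=True)
t,s,w=map(calibration,('top','side','wrist'))
T=np.load('T4.npy');p=np.array([590.7,8.05,65.3])
print('tcp in side',proj(s,p),'seen tip ~(246.3,200.3)'); 
for dz in(-10,0,10,20,30): print(dz,proj(s,p+[0,0,dz]))
# disc fit: left,right,top,bottom in full image (bottom hidden)
ob=[170+258/4-.4,170+440/4-.4,150+147/4-.4]
th=np.linspace(0,6.283,200)
def d(x):
    Q=T.copy();Q[:3,3]+=x
    c=np.array([proj(w,[587.3+20*np.cos(k),2.5+20*np.sin(k),32],Q) for k in th])
    return np.array([c[:,0].min()-ob[0],c[:,0].max()-ob[1],c[:,1].min()-ob[2]])
print(d([0,0,0]));
Q=least_squares(lambda x:d(x),[0,0,0]).x;print(Q)
# w1 disc
T1=np.load('T1.npy')
ob1=np.array([215+188/8-.4,215+463/8-.4,150+124/8-.4,150+405/8-.4])
def d1(x):
    Q=T1.copy();Q[:3,3]+=x
    c=np.array([proj(w,[587.3+20*np.cos(k),2.5+20*np.sin(k),32],Q) for k in th])
    return np.array([c[:,0].min(),c[:,0].max(),c[:,1].min(),c[:,1].max()])-ob1
print(d1([0,0,0]),least_squares(d1,[0,0,0]).x)
E
```

```text
tcp in side [246.96 204.32] seen tip ~(246.3,200.3)
-10 [247.03 206.99]
0 [246.96 204.32]
10 [246.9  201.64]
20 [246.84 198.92]
30 [246.78 196.18]
[-0.08  1.32  3.46]
[-0.45 -1.14  7.57]
[-0.21  1.24  1.42  1.14] [ 0.27 -0.53  5.54]
```

```bash
python3 - <<'E'
from h import *
np.set_printoptions(precision=1,suppress=True)
s,w=map(calibration,('side','wrist'))
T=np.load('T4.npy');p=np.array([590.7,8.05,65.3]);y=np.array([.707,-.707,0]);z=np.array([-.707,-.707,0])
for dz in(0,5,10,15,20,25):
    c=p+[0,0,dz]
    print(dz,'side corners L,B,R',*[proj(s,c+a*y+b*z) for a,b in((-6.5,10),(6.5,10),(6.5,-10))],'wrist near edge',proj(w,c-10*z,T), 'far',proj(w,c+10*z,T))
print('seen',[(210+a/7-.4,160+b/7-.4) for a,b in((228,275),(257,287),(292,262))],'wrist 215')
E
```

```text
0 side corners L,B,R [243.3 205.5] [247.2 206.9] [250.6 203.1] wrist near edge [255.8 206.4] far [255.8 232.2]
5 side corners L,B,R [243.3 204.2] [247.1 205.5] [250.6 201.8] wrist near edge [255.9 208.6] far [255.8 235. ]
10 side corners L,B,R [243.2 202.8] [247.1 204.2] [250.5 200.5] wrist near edge [255.9 210.9] far [255.8 238. ]
15 side corners L,B,R [243.2 201.5] [247.1 202.8] [250.5 199.1] wrist near edge [255.9 213.4] far [255.8 241.1]
20 side corners L,B,R [243.2 200.1] [247.  201.4] [250.5 197.7] wrist near edge [255.9 216. ] far [255.9 244.4]
25 side corners L,B,R [243.1 198.7] [247.  200.1] [250.5 196.4] wrist near edge [256.  218.7] far [255.9 247.8]
seen [(242.17142857142855, 198.88571428571427), (246.31428571428572, 200.6), (251.31428571428572, 197.02857142857144)] wrist 215
```

Side and wrist views agree that the real fingertips are about 18–23 mm higher than the reported TCP implies. The cap has not moved: side (246.5,214.3), as before. So I'll open, go down to a reported z of about -4 (real tips at about 18), and look before closing.

>>> {"name": "move_arm", "arguments": {"rows": [[-3.5, -5, 0, 0, -1], [-3.5, -5, 0, 0, -1], [-3.5, -5, 0, 0, -1], [-3.5, -5, 0, 0, -1], [-3.5, -5, 0, 0, -1], [-3.5, -5, 0, 0, -1], [-3.5, -5, -15, 0, -1], [-3.5, -5, -35, 0, -1], [-3.5, -5, -50, 0, -1], [-3.5, -5, -60, 0, -1], [-3.5, -5, -65, 0, -1], [-3.5, -5, -65, 0, -1]]}}

```text
t: 5.72
ee_pos: [586.2, 3.1, -1.2]
orientation: [1.76, 0.734, -1.76]
ft_force: [0.6, 0.4, -0.3]
width: 87.6
```

```bash
cat > snap.py <<'E'
import sys
from h import *
n=sys.argv[1]
o=ctrl.get_obs();print(o['t'],o['ee_pos'],o['width'],o['ft_force'])
np.save(f'T{n}.npy',wristT(o))
x,y=[int(v) for v in sys.argv[2:4]]
im=get_image('wrist');s=get_image('side')
f=lambda a,k=5:cv2.resize(cv2.convertScaleAbs(a,alpha=2),None,fx=k,fy=k,interpolation=cv2.INTER_CUBIC)
cv2.imwrite(f'pics/w{n}raw.png',im)
a=f(im[120:310,130:380],2.2);b=f(s[y:y+80,x:x+80],5.2)
h=max(a.shape[0],b.shape[0]);pad=lambda q:cv2.copyMakeBorder(q,0,h-q.shape[0],0,0,cv2.BORDER_CONSTANT)
c=np.hstack([b,pad(a)]);k=min(1,800/c.shape[1])
cv2.imwrite(f'pics/m{n}.png',cv2.resize(c,None,fx=k,fy=k,interpolation=cv2.INTER_AREA)); print('scale',k,'side x',5.2*k,'wrist',2.2*k,'wrist x0',b.shape[1]*k)
E
python3 snap.py 5 210 160
```

```text
5.725 [586.20765252   3.05338001  -1.2252819 ] 87.6307239479869 [ 0.64193847  0.43752546 -0.32041123]Traceback (most recent call last):
  File "snap.py", line 12, in <module>
    c=np.hstack([b,pad(a)]);k=min(1,800/c.shape[1])
    return _nx.concatenate(arrs, 1, dtype=dtype, casting=casting)
           ~~~~~~~~~~~~~~~^^^^^^^^^^^^^^^^^^^^^^^^^^^^^^^^^^^^^^^
ValueError: all the input array dimensions except for the concatenation axis must match exactly, but along dimension 0, the array at index 0 has size 416 and the array at index 1 has size 418
```

```bash
sed -i 's/hstack(\[b,pad/hstack([pad(b),pad/' snap.py; python3 snap.py 5 210 160
```

```text
5.825 [ 5.86623460e+02  3.04300993e+00 -5.77822102e-01] 87.70519423898006 [0.41760067 0.26735407 0.37089118]
scale 0.8281573498964804 side x 4.3064182194616984 wrist 1.821946169772257 wrist x0 344.51345755693586
```

View pics/m5.png

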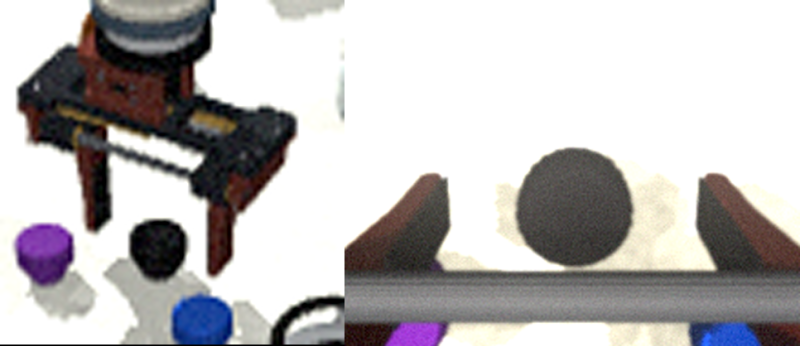

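```bash
python3 - <<'E'
from h import *
np.set_printoptions(precision=1,suppress=True)
s,w=map(calibration,('side','wrist'))
p=np.array([586.4,3.0,0]);y=np.array([.707,-.707,0]);z=np.array([-.707,-.707,0])
for h in(0,10,15,20,25,30):
    c=p+[0,0,h]
    print(h,*[proj(s,c+a*y+b*z) for a,b in((-50,10),(-44,10),(44,10),(50,10))])
print('seen R',(210+216/4.306-.4,160+275/4.306-.4),'L',(210+98/4.306-.4,160+230/4.306-.4))
E
```

```text
0 [230.6 219.3] [232.2 219.9] [257.6 229.2] [259.3 229.9]
10 [230.4 216.7] [232.1 217.4] [257.5 226.7] [259.3 227.3]
15 [230.4 215.5] [232.  216.1] [257.5 225.4] [259.3 226. ]
20 [230.3 214.2] [232.  214.8] [257.5 224.1] [259.3 224.7]
25 [230.2 212.9] [231.9 213.5] [257.5 222.8] [259.3 223.4]
30 [230.2 211.6] [231.9 212.2] [257.5 221.5] [259.3 222.1]
seen R (259.7625638643753, 223.46437529029262) L (232.35894101254064, 213.01384115188108)
```

The cap is centred between the fingers in the wrist view, at about (256,234). The side view puts the tips at z about 24. I'll lower by 6 and close.

>>> {"name": "move_arm", "arguments": {"rows": [[0.5, 0, -6, 0, -1], [0.5, 0, -6, 0, -1], [0.5, 0, -6, 0, 1], [0.5, 0, -6, 0, 1], [0.5, 0, -6, 0, 1], [0.5, 0, -6, 0, 1], [0.5, 0, -6, 0, 1], [0.5, 0, -6, 0, 1], [0.5, 0, -6, 0, 1], [0.5, 0, -6, 0, 1], [0.5, 0, -6, 0, 1]]}}

```text
t: 7.3
ee_pos: [587.3, 3.1, -6.4]
orientation: [1.761, 0.733, -1.758]
ft_force: [0.0, 0.1, -0.1]
width: 39.3
```

```bash
python3 snap.py 6 210 160
```

```text
7.3 [587.25749685   3.05104534  -6.35352749] 39.31199006820057 [ 0.01866918  0.08033891 -0.13817408]
scale 0.8281573498964804 side x 4.3064182194616984 wrist 1.821946169772257 wrist x0 344.51345755693586
```

View pics/m6.png

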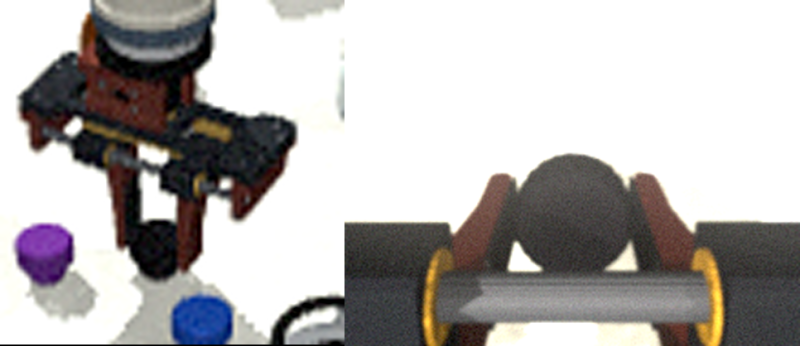

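Gripped at a width of 39.3. Now I'll lift and carry it above the flask.

>>> {"name": "move_arm", "arguments": {"rows": [[0, 0, 30, 0, 1], [0, 0, 75, 0, 1], [0, 0, 120, 0, 1], [0, 0, 150, 0, 1], [10, 50, 155, 0, 1], [19, 100, 155, 0, 1], [27, 150, 155, 0, 1], [36, 200, 155, 0, 1], [41, 241, 155, 0, 1], [41, 241, 155, 0, 1], [41, 241, 155, 0, 1], [41, 241, 155, 0, 1]]}}

```text
t: 8.9
ee_pos: [628.1, 242.7, 148.5]
orientation: [1.761, 0.732, -1.76]
ft_force: [-0.1, 0.1, -0.0]
width: 39.3
```

```bash
python3 snap.py 7 200 110
```

```text
8.9 [628.07686208 242.67433882 148.52140625] 39.270258492765706 [-0.10154659  0.09326647 -0.02005612]
scale 0.8281573498964804 side x 4.3064182194616984 wrist 1.821946169772257 wrist x0 344.51345755693586
```

View pics/m7.png

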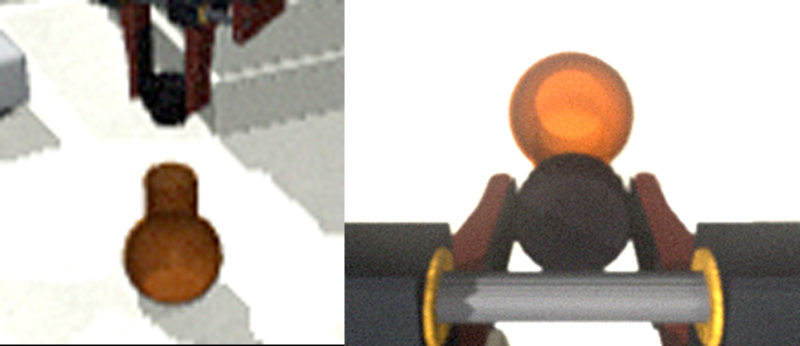

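View pics/w7raw.png

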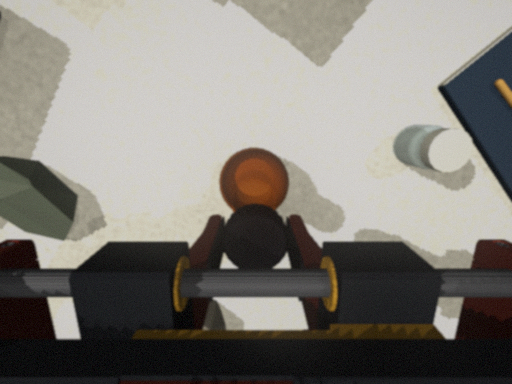

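In the side view the cap hangs over the flask mouth, and the two columns nearly match. In the wrist view the ball is at about (255,183) and the cap top at about (255,236). I'll compute the offset.

```bash
python3 - <<'E'
from h import *
np.set_printoptions(precision=1,suppress=True)
s,w=map(calibration,('side','wrist'));T=np.load('T7.npy')
for b in (0,6):
    Q=T.copy();Q[2,3]+=b
    cz=155+32+(-0) if 1 else 0
    print(b,'flask',atz(ray(w,(254.9,182.6),Q),30),'cap',atz(ray(w,(255.4,235.8),Q),186))
im=get_image('side')
cv2.imwrite('pics/s7.png',cv2.resize(cv2.convertScaleAbs(im[105:195,210:280],alpha=2),None,fx=8,fy=8,interpolation=cv2.INTER_CUBIC)[:600+120])
w7=cv2.imread('pics/w7raw.png')[140:280,180:330]
cv2.imwrite('pics/w7c.png',cv2.resize(cv2.convertScaleAbs(w7,alpha=2),None,fx=5,fy=5,interpolation=cv2.INTER_CUBIC)[:600])
E
```

```text
0 flask [627.5 243.3  30. ] cap [630.7 245.8 186. ]
6 flask [626.6 242.3  30. ] cap [628.8 243.9 186. ]
```

View pics/s7.png

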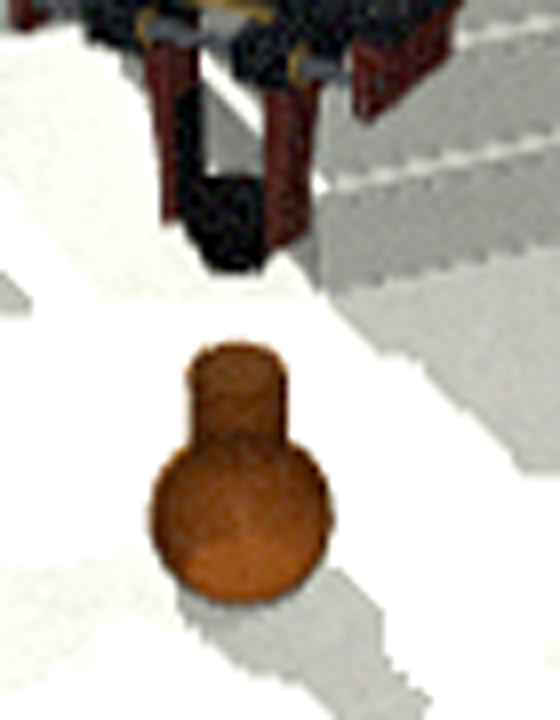

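View pics/w7c.png

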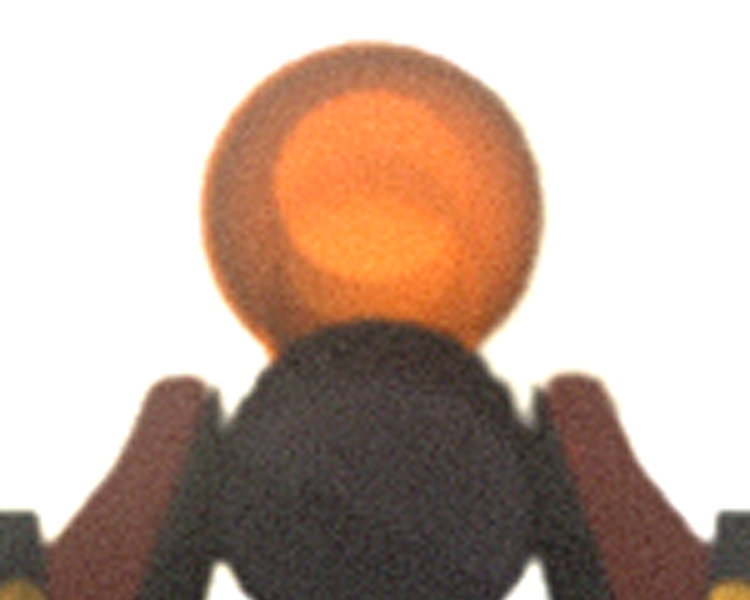

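```bash
python3 - <<'E'
from h import *
np.set_printoptions(precision=1,suppress=True)
s,t,w=map(calibration,('side','top','wrist'));T=np.load('T7.npy')
print('rim side',atz(ray(s,(239.4,151.0)),106),'ball side',atz(ray(s,(239.85,169)),30),'ball top',atz(ray(t,(181.5,181.3)),30))
c=np.array([254.4,182.2]) # 202..543 -> 372.5/5+180-.4 ; top 42,r170->212
print(atz(ray(w,(180+372.5/5-.4,140+212/5-.4),T),30))
# joint check: predicted side px for cap nose if at flask xy
for xy in((628.3,243.6),(627,243),(628,242)): print(xy,'nose',proj(s,[*xy,155]),'head top',proj(s,[*xy,187]),'rim',proj(s,[*xy,106]))
im=cv2.imread('pics/top0.png')[160:205,160:205]
cv2.imwrite('pics/t7.png',cv2.resize(cv2.convertScaleAbs(im,alpha=2.5),None,fx=13,fy=13,interpolation=cv2.INTER_CUBIC))
E
```

```text
rim side [627.3 241.4 106. ] ball side [628.3 247.9  30. ] ball top [629.9 244.2  30. ]
[627.4 244.5  30. ]
(628.3, 243.6) nose [239.1 137.7] head top [238.8 128.9] rim [239.5 150.6]
(627, 243) nose [238.8 137.8] head top [238.5 129.1] rim [239.2 150.8]
(628, 242) nose [239.1 137.9] head top [238.8 129.2] rim [239.6 150.9]
```

View pics/t7.png

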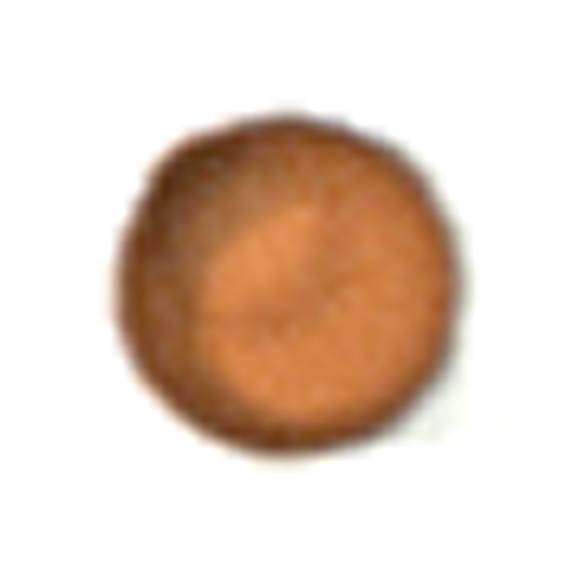

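The estimates agree within about 2 mm, and the bore clearance is 3 mm. I'll descend to just inside the mouth and check the force.

>>> {"name": "move_arm", "arguments": {"rows": [[0, 0.3, -15, 0, 1], [0, 0.3, -30, 0, 1], [0, 0.3, -42, 0, 1], [0, 0.3, -47, 0, 1], [0, 0.3, -50, 0, 1], [0, 0.3, -52, 0, 1], [0, 0.3, -53, 0, 1]]}}

```text
t: 9.93
ee_pos: [628.6, 243.4, 96.0]
orientation: [1.763, 0.732, -1.759]
ft_force: [-0.5, -0.7, -0.5]
width: 39.7
```

```bash
python3 snap.py 8 200 110
```

```text
9.925 [628.56030515 243.35694168  96.01870081] 39.73967241743178 [-0.46624736 -0.73632322 -0.54861696]
scale 0.8281573498964804 side x 4.3064182194616984 wrist 1.821946169772257 wrist x0 344.51345755693586
```

View pics/m8.png

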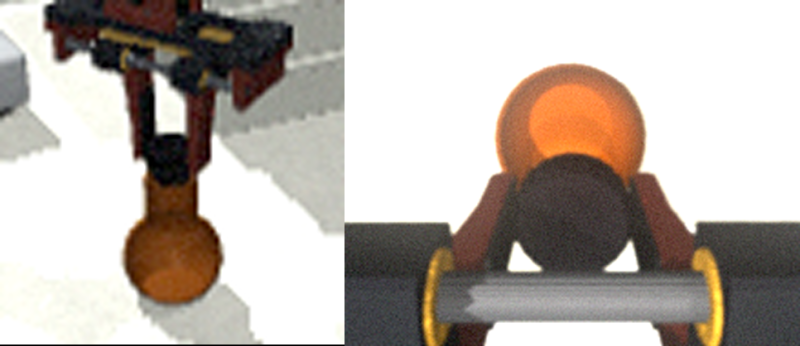

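There is no contact force and the cap is at the mouth, aligned. I'll continue down slowly.

>>> {"name": "move_arm", "arguments": {"rows": [[0, 0, -2, 0, 1], [0, 0, -4, 0, 1], [0, 0, -6, 0, 1], [0, 0, -7, 0, 1]]}}

```text
t: 10.52
ee_pos: [628.4, 243.3, 88.8]
orientation: [1.762, 0.732, -1.759]
ft_force: [1.1, 0.4, -1.0]
width: 39.3
```

```bash
python3 snap.py 9 200 110
```

```text
10.525 [628.39656565 243.26780804  88.78795747] 39.259625263690104 [ 1.08137815  0.36855067 -0.99584716]
scale 0.8281573498964804 side x 4.3064182194616984 wrist 1.821946169772257 wrist x0 344.51345755693586
```

View pics/m9.png

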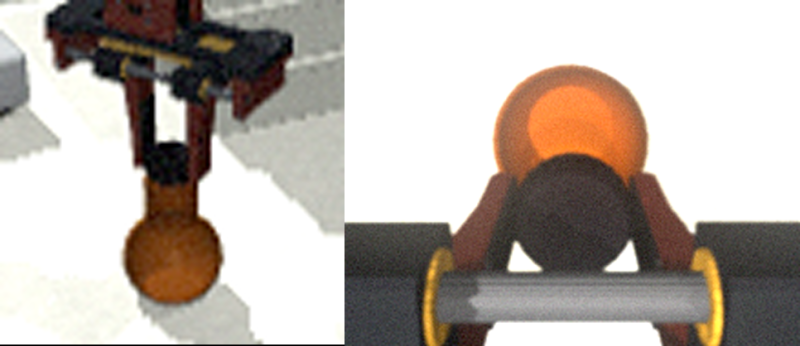

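>>> {"name": "move_arm", "arguments": {"rows": [[0, 0, -1, 0, 1], [0, 0, -2, 0, 1], [0, 0, -3, 0, 1], [0, 0, -3, 0, 1]]}}

```text
t: 11.12
ee_pos: [628.4, 243.3, 85.8]
orientation: [1.762, 0.732, -1.759]
ft_force: [0.0, -0.7, -0.5]
width: 39.1
```

```bash
python3 snap.py 10 200 110
```

```text
11.125 [628.38619653 243.26856727  85.75406673] 39.13249013545071 [ 0.04947539 -0.68176728 -0.48572892]
scale 0.8281573498964804 side x 4.3064182194616984 wrist 1.821946169772257 wrist x0 344.51345755693586
```

View pics/m10.png

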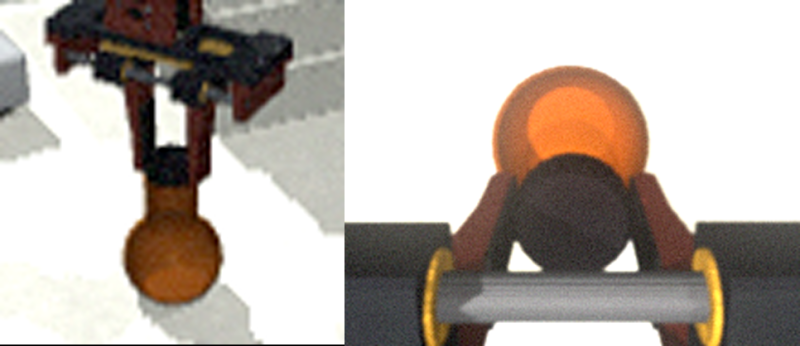

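It is nearly home with no side force. One more millimetre, then release and lift.

>>> {"name": "move_arm", "arguments": {"rows": [[0, 0, -1, 0, 1], [0, 0, -1, 0, 1], [0, 0, -1, 0, 1], [0, 0, -1, 0, -1], [0, 0, -1, 0, -1], [0, 0, -1, 0, -1], [0, 0, -1, 0, -1], [0, 0, -1, 0, -1], [0, 0, -1, 0, -1], [0, 0, -1, 0, -1], [0, 0, -1, 0, -1]]}}

```text
t: 12.6
ee_pos: [628.4, 243.3, 84.8]
orientation: [1.762, 0.732, -1.759]
ft_force: [-0.5, 0.3, 0.4]
width: 88.0
```

```bash
python3 snap.py 11 200 110; python3 - <<'E'
from h import *
im=get_image('side')
cv2.imwrite('pics/s11.png',cv2.resize(cv2.convertScaleAbs(im[125:190,210:270],alpha=2.5),None,fx=9,fy=9,interpolation=cv2.INTER_CUBIC))
E
```

```text
12.6 [628.39152548 243.26714309  84.78987665] 87.9587031642115 [-0.45329035  0.28258841  0.36868278]
scale 0.8281573498964804 side x 4.3064182194616984 wrist 1.821946169772257 wrist x0 344.51345755693586
```

View pics/m11.png

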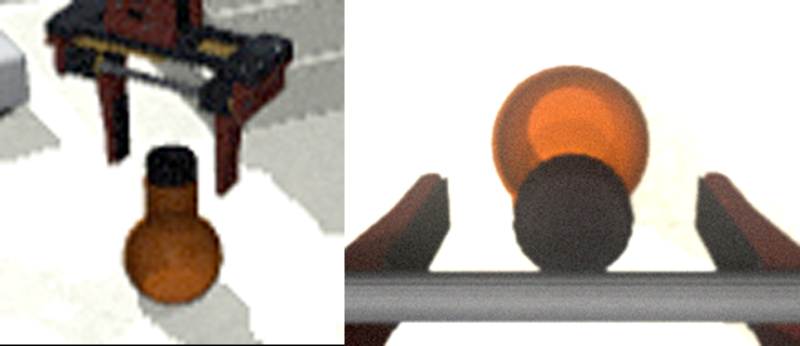

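View pics/s11.png

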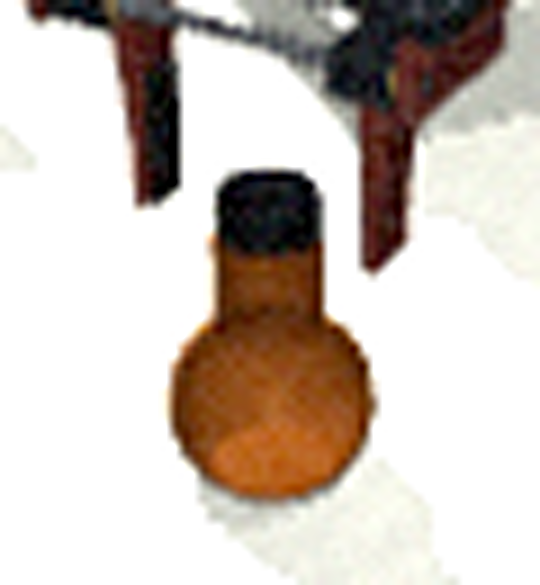

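The cap sits level on the rim in the side crop: head from (270,170) to (270,255), neck directly below, nothing touching. Before gripping the neck I'll re-check the tip height.

```bash
python3 - <<'E'
from h import *
np.set_printoptions(precision=1,suppress=True)
s=calibration('side')
p=np.array([628.4,242.5,0]);y=np.array([.707,-.707,0]);z=np.array([-.707,-.707,0])
for h in(100,105,110,115,120):
    print(h,*[proj(s,p+[0,0,h]+a*y+b*z) for a,b in((-50,10),(50,10))])
print('seen L',(210+145/9-.4,125+207/9-.4),'R',(210+375/9-.4,125+270/9-.4))
E
```

```text
100 [225.4 150. ] [251.2 157.5]
105 [225.3 148.7] [251.2 156.2]
110 [225.3 147.4] [251.2 154.9]
115 [225.2 146.1] [251.2 153.6]
120 [225.1 144.8] [251.2 152.3]
seen L (225.7111111111111, 147.6) R (251.26666666666665, 154.6)
```

The tips are at 110 for a reported 84.8, an offset of about 25. I'll lower 31 so the tips reach about 79 on the neck, and close.

>>> {"name": "move_arm", "arguments": {"rows": [[0, 0, -12, 0, -1], [0, 0, -24, 0, -1], [0, 0, -31, 0, -1], [0, 0, -31, 0, -1], [0, 0, -31, 0, 1], [0, 0, -31, 0, 1], [0, 0, -31, 0, 1], [0, 0, -31, 0, 1], [0, 0, -31, 0, 1], [0, 0, -31, 0, 1], [0, 0, -31, 0, 1], [0, 0, -31, 0, 1]]}}

```text
t: 14.25
ee_pos: [628.4, 243.3, 53.9]
orientation: [1.762, 0.732, -1.759]
ft_force: [-0.5, 0.4, 0.5]
width: 42.5
```

```bash
python3 snap.py 12 200 110
```

```text
14.25 [628.41017104 243.32114816  53.88380588] 42.51499511517343 [-0.53200979  0.37864076  0.53835199]
scale 0.8281573498964804 side x 4.3064182194616984 wrist 1.821946169772257 wrist x0 344.51345755693586
```

View pics/m12.png

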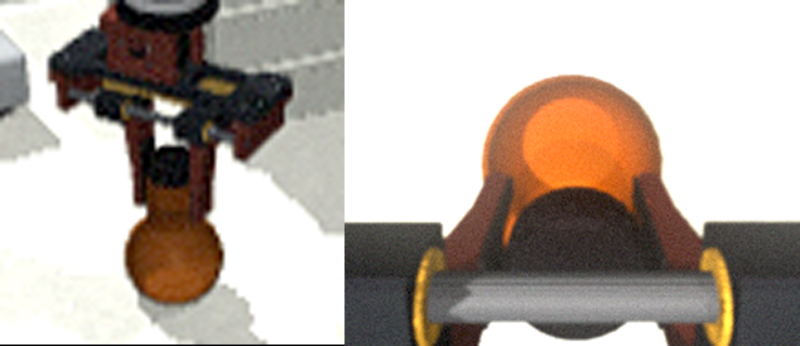

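The neck is gripped at a width of 42.5. Before carrying, I'll measure the ring more finely in the first top and side pictures.

```bash
python3 - <<'E'
import cv2
t=cv2.imread('pics/top0.png')[155:200,335:382];s=cv2.imread('pics/side0.png')[222:275,262:315]
f=lambda a,k:cv2.resize(cv2.convertScaleAbs(a,alpha=2.5),None,fx=k,fy=k,interpolation=cv2.INTER_CUBIC)
cv2.imwrite('pics/rt.png',f(t,12));cv2.imwrite('pics/rs.png',f(s,11))
E
```

```text
(no output)
```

View pics/rt.png

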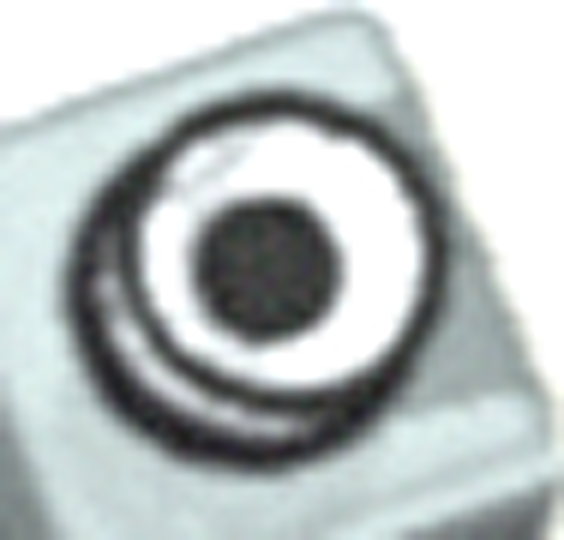

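View pics/rs.png

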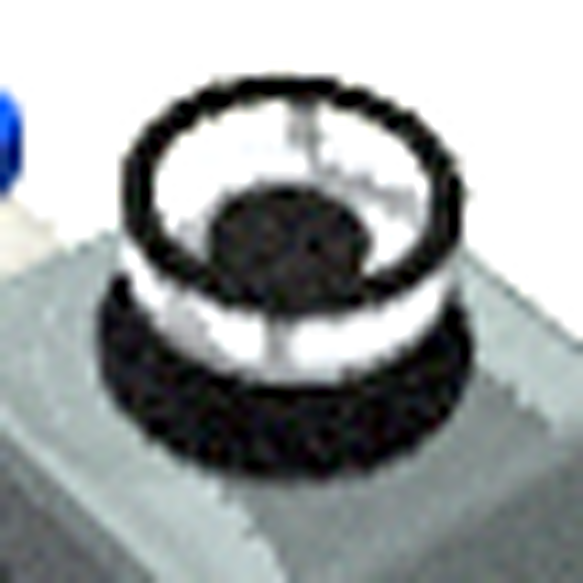

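```bash
python3 - <<'E'
from h import *
np.set_printoptions(precision=1,suppress=True)
s,t=map(calibration,('side','top'))
a,b=ray(s,(288.1,237.6)),ray(t,(358.25,175.46))
print(tri([a,b]),atz(a,146),atz(b,146))
E
```

```text
(array([ 626.7, -244.3,  148.5]), [np.float64(0.46575032706544023), np.float64(0.4657503270653174)]) [ 627.2 -241.8  146. ] [ 627.7 -244.8  146. ]
```

The ring centre is at about (627.4,-244.3) with its top face at about 146–148. I'll lift straight up and carry the flask over.

>>> {"name": "move_arm", "arguments": {"rows": [[0, 0, 8, 0, 1], [0, 0, 30, 0, 1], [0, 0, 65, 0, 1], [0, 0, 105, 0, 1], [0, 0, 145, 0, 1], [0, 0, 175, 0, 1], [0, -10, 185, 0, 1], [0, -40, 185, 0, 1], [0, -80, 185, 0, 1], [0, -125, 185, 0, 1], [0, -170, 185, 0, 1], [0, -200, 185, 0, 1]]}}

```text
t: 15.85
ee_pos: [627.4, 40.7, 238.3]
orientation: [1.762, 0.731, -1.761]
ft_force: [0.3, 0.3, -1.2]
width: 42.1
```

```bash
python3 snap.py 13 200 110
```

```text
15.85 [627.3989032   40.66787424 238.29660173] 42.08302477958069 [ 0.28707102  0.33761565 -1.24711105]
scale 0.8281573498964804 side x 4.3064182194616984 wrist 1.821946169772257 wrist x0 344.51345755693586
```

View pics/m13.png

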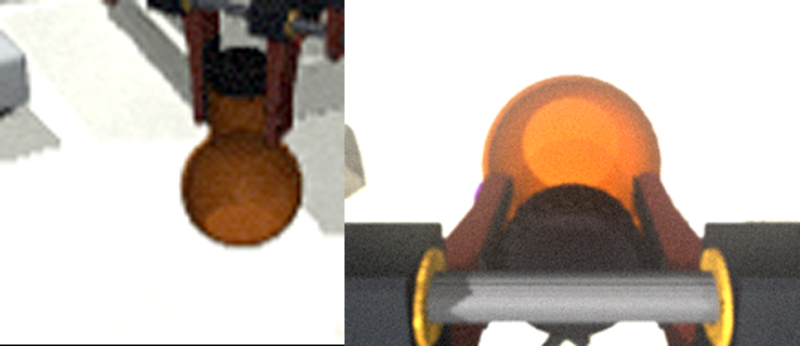

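>>> {"name": "move_arm", "arguments": {"rows": [[0, -25, 0, 0, 1], [0, -70, 0, 0, 1], [0, -115, 0, 0, 1], [0, -160, 0, 0, 1], [0, -205, 0, 0, 1], [0, -245, 0, 0, 1], [0, -270, 0, 0, 1], [0, -284, 0, 0, 1], [0, -284, 0, 0, 1], [0, -284, 0, 0, 1], [0, -284, -15, 0, 1], [0, -284, -25, 0, 1]]}}

```text
t: 17.45
ee_pos: [627.1, -243.2, 211.8]
orientation: [1.761, 0.731, -1.763]
ft_force: [-0.4, 0.3, -2.2]
width: 42.4
```

```bash
python3 snap.py 14 248 195; python3 - <<'E'
from h import *
im=get_image('side')
cv2.imwrite('pics/s14.png',cv2.resize(cv2.convertScaleAbs(im[190:290,240:340],alpha=2.5),None,fx=6,fy=6,interpolation=cv2.INTER_CUBIC))
E
```

```text
17.45 [ 627.05719855 -243.23654448  211.80128543] 42.41358455520291 [-0.44693146  0.29265756 -2.19249998]
scale 0.8281573498964804 side x 4.3064182194616984 wrist 1.821946169772257 wrist x0 344.51345755693586
```

View pics/s14.png

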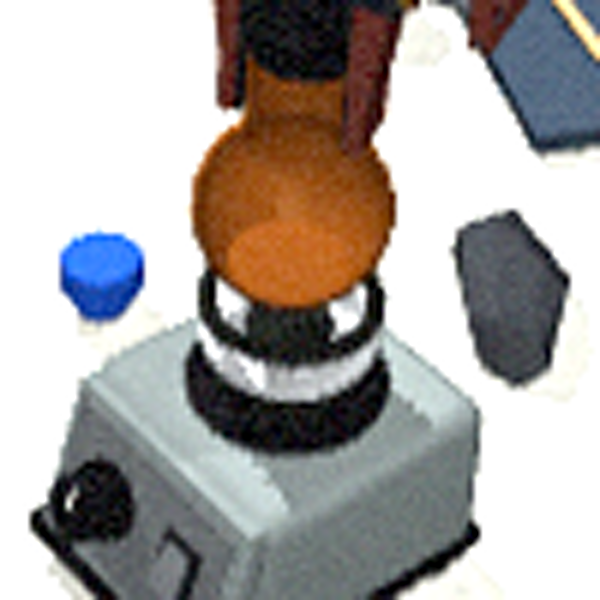

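View pics/w14raw.png

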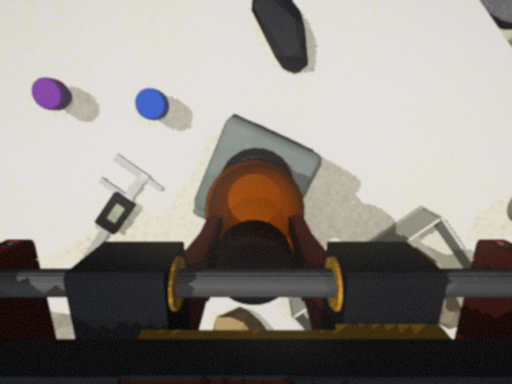

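The flask is upright above the ring. In the side view the ball centre is at crop column 295 and the ring at 291, about 2 mm apart. I'll check the wrist crop.

```bash
python3 - <<'E'
import cv2
w=cv2.imread('pics/w14raw.png')[105:235,185:335]
cv2.imwrite('pics/w14c.png',cv2.resize(cv2.convertScaleAbs(w,alpha=3),None,fx=5,fy=5,interpolation=cv2.INTER_CUBIC)[:600])
E
```

```text
(no output)
```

View pics/w14c.png

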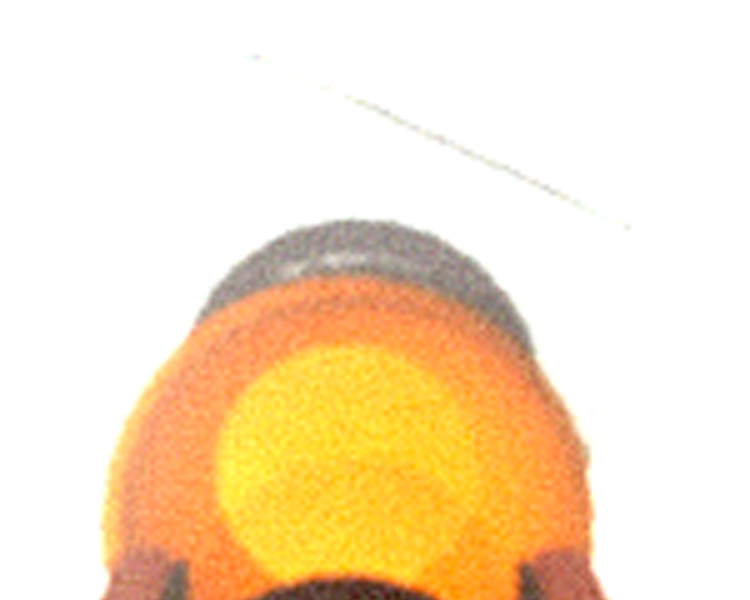

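```bash
python3 - <<'E'
from h import *
np.set_printoptions(precision=1,suppress=True)
s,w=calibration('side'),calibration('wrist')
for z in (185,188,191): print(atz(ray(s,(288.77,223.4)),z))
print(atz(ray(s,(288.1,237.6)),146), proj(s,[627.4,-244.3,188]))
T=np.load('T14.npy')
for b in(0,6):
  Q=T.copy();Q[2,3]+=b
  print('boot',atz(ray(w,(257.3,105+406/5),Q),112),'ball',atz(ray(w,(254.2,105+(278+243)/5),Q),188),'blue',atz(ray(w,(151,103),Q),32))
E
```

```text
[ 629.3 -235.7  185. ]
[ 628.  -238.9  188. ]
[ 626.7 -242.2  191. ]
[ 627.2 -241.8  146. ] [289.3 224.9]
boot [ 628.4 -244.2  112. ] ball [ 626.  -242.5  188. ] blue [596.1 -83.4  32. ]
boot [ 627.4 -245.3  112. ] ball [ 624.5 -243.9  188. ] blue [594.8 -81.6  32. ]
```

With perspective included, both views say the flask should shift about (+1.7,-1.3) mm. I'll correct that and lower slowly.

>>> {"name": "move_arm", "arguments": {"rows": [[1.7, -1.3, 0, 0, 1], [1.7, -1.3, -5, 0, 1], [1.7, -1.3, -10, 0, 1], [1.7, -1.3, -13, 0, 1], [1.7, -1.3, -15, 0, 1], [1.7, -1.3, -16, 0, 1], [1.7, -1.3, -16, 0, 1]]}}

```text
t: 18.48
ee_pos: [628.6, -245.0, 196.0]
orientation: [1.761, 0.731, -1.765]
ft_force: [-0.1, 0.3, -2.5]
width: 42.1
```

```bash
python3 snap.py 15 248 190
```

```text
18.475 [ 628.63749899 -244.98206866  196.00998446] 42.10892856328573 [-0.05679935  0.26227966 -2.45676526]
scale 0.8281573498964804 side x 4.3064182194616984 wrist 1.821946169772257 wrist x0 344.51345755693586
```

View pics/m15.png

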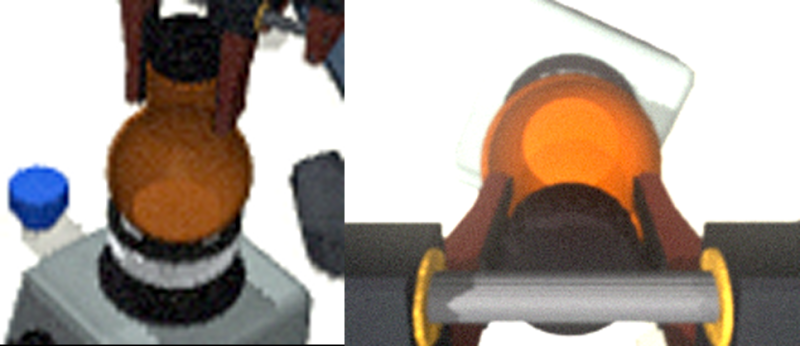

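No contact yet (Fz -2.5 N is the flask's weight). I'll lower in small steps.

>>> {"name": "move_arm", "arguments": {"rows": [[-0.5, 0, -1, 0, 1], [-0.5, 0, -2, 0, 1], [-0.5, 0, -3, 0, 1], [-0.5, 0, -3, 0, 1]]}}

```text
t: 19.08
ee_pos: [628.3, -245.1, 193.5]
orientation: [1.762, 0.731, -1.764]
ft_force: [-2.0, 0.0, 2.0]
width: 41.9
```

Contact: Fz went from -2.5 to +2.0 N. Now I'll press down gradually.

>>> {"name": "move_arm", "arguments": {"rows": [[0, 0, -1.5, 0, 1], [0, 0, -3, 0, 1], [0, 0, -4.5, 0, 1], [0, 0, -6, 0, 1], [0, 0, -6, 0, 1]]}}

```text
t: 19.7
ee_pos: [628.4, -245.1, 188.1]
orientation: [1.762, 0.73, -1.764]
ft_force: [-3.5, 0.8, 6.4]
width: 42.4
```

```bash
python3 snap.py 16 248 190
```

```text
19.7 [ 628.36718981 -245.14844921  188.05009221] 42.3997709920278 [-3.54458354  0.81791015  6.41059696]
scale 0.8281573498964804 side x 4.3064182194616984 wrist 1.821946169772257 wrist x0 344.51345755693586
```

View pics/m16.png

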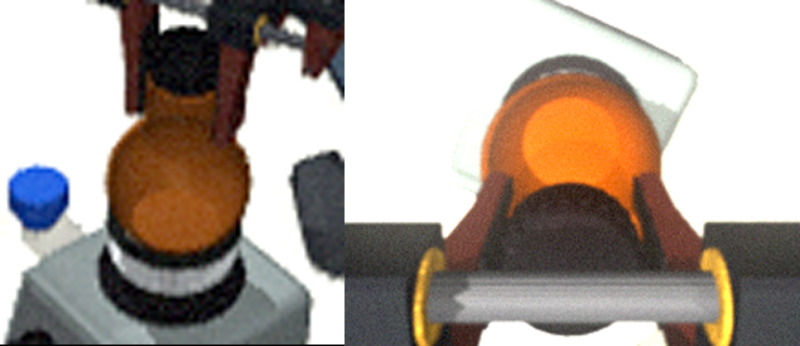

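The spring is compressing as expected. A side force of -3.5 N in x means I'm about 1.5 mm too far in +x, so I'll ease that while pressing further.

>>> {"name": "move_arm", "arguments": {"rows": [[-0.7, 0, -1, 0, 1], [-1.5, 0, -2.5, 0, 1], [-1.5, 0, -4, 0, 1], [-1.5, 0, -5, 0, 1], [-1.5, 0, -5, 0, 1]]}}

```text
t: 20.42
ee_pos: [627.9, -245.4, 184.4]
orientation: [1.763, 0.728, -1.761]
ft_force: [-2.3, 0.5, 9.0]
width: 42.2
```

>>> {"name": "move_arm", "arguments": {"rows": [[-0.7, 0, -1, 0, 1], [-1, 0, -2, 0, 1], [-1, 0, -2.5, 0, 1], [-1, 0, -2.5, 0, 1]]}}

```text
t: 20.92
ee_pos: [627.7, -245.4, 183.4]
orientation: [1.765, 0.727, -1.759]
ft_force: [-3.0, 2.1, 9.9]
width: 42.1
```

>>> {"name": "move_arm", "arguments": {"rows": [[0, 0, -1, 0, 1], [0, 0, -2, 0, 1], [0, 0, -3, 0, 1], [0, 0, -3, 0, 1]]}}

```text
t: 21.42
ee_pos: [628.0, -245.3, 181.7]
orientation: [1.765, 0.727, -1.758]
ft_force: [-4.5, 2.5, 10.9]
width: 42.3
```

```bash
python3 snap.py 17 248 190; python3 - <<'E'
from h import *
im=get_image('side');o=ctrl.get_obs();print(o['ft_force'],o['ee_pos'])
cv2.imwrite('pics/s17.png',cv2.resize(cv2.convertScaleAbs(im[190:290,240:340],alpha=2.5),None,fx=6,fy=6,interpolation=cv2.INTER_CUBIC))
E
```

```text
21.425 [ 628.01959792 -245.31827954  181.65770679] 42.325027850956594 [-4.5338463   2.45179152 10.85375668]
scale 0.8281573498964804 side x 4.3064182194616984 wrist 1.821946169772257 wrist x0 344.51345755693586
[-4.57538532  1.81035078 10.63821748] [ 628.00570316 -245.35753322  181.70415479]
```

View pics/s17.png

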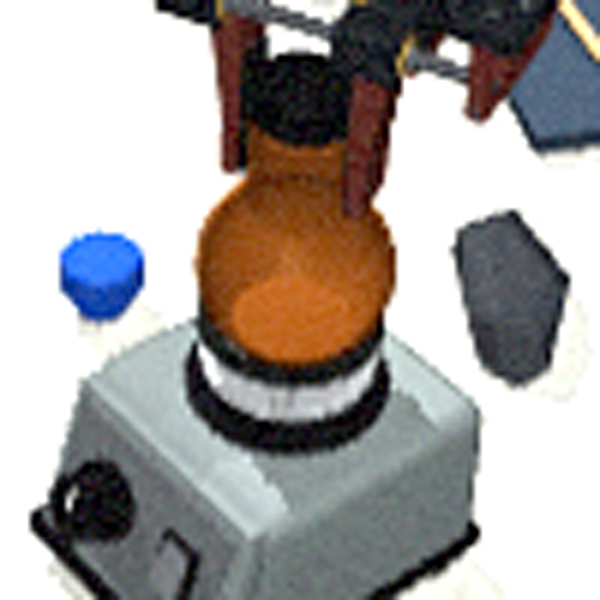

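View pics/m17.png

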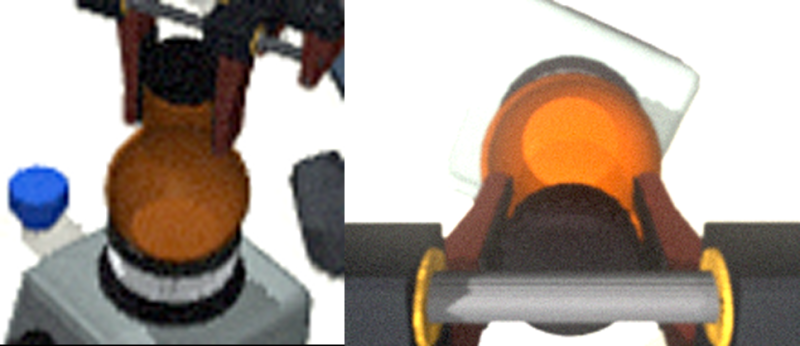

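The ring is about 11 mm lower than in s14: its front edge went from about row 362 to 380. The force matches the spring near its stop. One more small press, easing the side force.

>>> {"name": "move_arm", "arguments": {"rows": [[-0.7, 0.5, -1.5, 0, 1], [-1.5, 1, -2.5, 0, 1], [-1.5, 1, -3, 0, 1], [-1.5, 1, -3, 0, 1], [-1.5, 1, -3, 0, 1]]}}

```text
t: 22.2
ee_pos: [627.7, -245.0, 180.8]
orientation: [1.767, 0.724, -1.755]
ft_force: [-3.4, 0.0, 12.6]
width: 42.3
```

>>> {"name": "move_arm", "arguments": {"rows": [[-0.5, 0, -2.5, 0, 1], [-0.8, 0, -3, 0, 1], [-0.8, 0, -3, 0, 1], [-0.8, 0, -3, 0, 1]]}}

```text
t: 22.7
ee_pos: [627.7, -245.3, 180.6]
orientation: [1.768, 0.722, -1.753]
ft_force: [-6.4, 2.5, 18.4]
width: 42.3
```

```bash
python3 - <<'E'
from h import *
im=get_image('side');o=ctrl.get_obs();print(o['ft_force'],o['ee_pos'],o['width'],R.from_rotvec(o['orientation']).as_matrix().round(3))
a=cv2.imread('pics/side0.png')
f=lambda i,k=7:cv2.resize(cv2.convertScaleAbs(i[190:275,260:316],alpha=2.5),None,fx=k,fy=k,interpolation=cv2.INTER_CUBIC)
cv2.imwrite('pics/s18.png',np.hstack([f(a),f(im)]))
E
```

```text
[-6.33399957  2.07978647 17.14627649] [ 627.74430791 -245.26717438  180.61644636] 42.341129361297824 [[ 0.009  0.705 -0.709]
 [-0.001 -0.709 -0.705]
 [-1.     0.008 -0.006]]
```

View pics/s18.png

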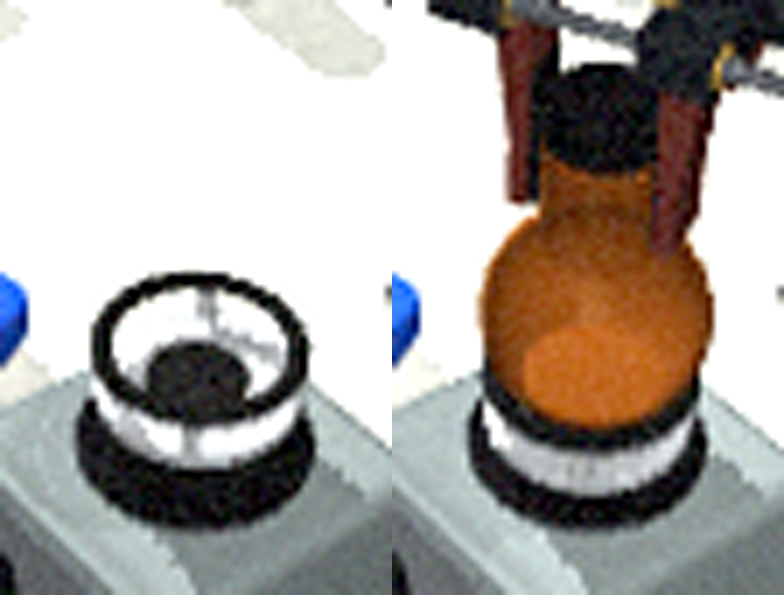

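The ring is on its stop: Fz rose about 6 N for 0.2 mm of travel, and the disc edge dropped from row 467 to 493 in the crop, about 12 mm. The flask is upright and seated, and the cap is level. Handing in.

```bash
python3 - <<'E'
from workcell import ctrl
print(ctrl.close_job()); o=ctrl.get_obs(); print(o['t'],o['ft_force'],o['ee_pos'],o['width'])
E
```

```text
the job is handed in; nothing more can be done
None
the job is handed in; nothing more can be done
```

I capped the flask where it stood and let go of the cap. I then carried the capped flask upright to the mixer and pressed it into the ring. I handed the job in at about t = 22.8 s, still gripping the neck at a width of 42.3 mm.

**Last checks:**
- **Ring:** it is about 12 mm down in the side view. The force rose by about 6 N over only 0.2 mm of travel, so the ring is on its stop.
- **Force:** vertical force on the tool was about 17–18 N, or roughly 20 N on the ring with the flask's weight. The limit is 50 N.
- **Flask and cap:** the flask was upright and seated in the ring, and the cap looked level and home. I judged this from the pictures, with no direct reading.

**What disagreed or went wrong:**
- **First grasp missed:** the fingers closed just above the cap without moving it. The side and wrist views showed the real fingertips about 18–25 mm higher than the reported tool position implies, so I set the heights from the pictures after that.
- **Side force left over:** about 6 N in x remained at the end, so the flask was probably 1–2 mm off the ring's centre, against a limit of 8 mm.
- **Other objects:** I did not touch the stones, caliper or jar, but I did not measure them again at the end.

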